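Lay the tea down and shut the tea chest

TASK

The tea chest cannot be closed because the tea carton stands upright in its front compartment and sticks out above the rim. Push the carton over, along the compartment, so that it drops on its side and lies flat in it, then push the open lid over from behind and press it down until it is fully shut. Do not pick up or lift the carton, and leave everything else where it is.

Things in the scene. Friction and masses are not known exactly. Their poses are not given: they have to be found in the camera images.
- chest: heavy open wooden chest that does not shift, 130 mm deep (x), 298 mm wide (y), 78 mm high, walls and floor 6 mm. Origin: centre of its underside; x points from its front to its hinged rear, y to its left seen from the front. A divider along y, its top 66 mm up, makes two compartments 286 mm long: front from x = -59 to +11 mm, rear from x = +16 to +59 mm
- tea_carton: pale yellow-green box 62 x 66 x 120 mm (x, y, z), about 0.06 kg. Origin: centre of its base. It stands upright in the front compartment on the chest's floor, square to it, in its right-hand (-y) half, with just room to fall over to the left (+y). Top 126 mm above the worktop, 48 mm above the rim. On its side it is 66 mm high and clears the lid
- carton_mid (a point): centre of the tea carton, half-way up (60 mm above its base)
- lid (a joint): lid angle in rad: 0 = fully shut, flat on the rim; 1.57 = upright; starts past upright, leaning back. Stiff hinges: it stays at any angle it is left at, and takes 1 to 3 N at its free edge to move. Board 130 mm from hinge to free edge, 298 mm wide, 10 mm thick, with a lip 60 mm wide and 8 mm proud at the middle of the free edge
- lid_hinge (a point): middle of the hinge line: rear top edge of the chest, 78 mm above the worktop, 65 mm behind the chest's origin. The lid turns about the chest's y axis through this point
- lid_edge (a point): middle of the lid's free edge on its outer face (the face that is on top when shut, and looks backwards when the lid is open); 130 mm from the hinge line
- sugar_carton: sugar carton, a low white box 64 x 100 x 55 mm, standing on the worktop to the left of the chest. Origin: centre of its underside. To be left alone
- spice_jar: spice jar with a red cap, 45 mm across and 108 mm high, on the worktop left of the chest. Origin: centre of its underside. To be left alone
- mug: large white mug with a band, 84 x 121 x 90 mm with its handle, far left on the worktop. Origin: centre of its underside. To be left alone
- tamper: coffee tamper with a wooden handle, 58 mm across and 88 mm high, to the right of the chest, beyond it. Origin: centre of its underside. To be left alone
- dosing_cup: black dosing cup, 56 mm across and 70 mm high, behind the chest. Origin: centre of its underside. To be left alone
- spoon: teaspoon, 132 x 26 x 11 mm, lying in the rear compartment of the chest. Origin: centre of its underside. To be left alone
- matchbox: small match box, 36 x 56 x 16 mm, lying in the rear compartment of the chest. Origin: centre of its underside. To be left alone

How it is judged (in metres and radians):
On the way, in this order (a step that is already met when the one before it is completed fails the run):
1. the tea carton lies flat on its side in the front compartment (angle between tea_carton's own z axis and vertical above 1.5 rad and height (world z) of carton_mid below 0.045 m and x of carton_mid in the frame of chest between -0.045 and -0.003 m and y of carton_mid in the frame of chest between -0.143 and 0.143 m and linear speed of tea_carton below 0.02 m/s), for 0.2 s.
2. the lid is fully shut (value of joint lid below 0.03 rad), for 0.2 s.
At the end, for the whole second after the job is handed in: The tea carton lies at rest on its side in the front compartment (within 4 degrees of flat, its centre below 45 mm) and the lid is shut to within 0.03 rad (4 mm at its free edge) (all of step 1 and value of joint lid below 0.03 rad); the robot touches nothing.
It fails at once if the tea carton is lifted (its centre rises 30 mm or more above where it stood) (height (world z) of carton_mid above 0.096 m).
It fails at once if one of the other things on the worktop or in the rear compartment is shifted more than 20 mm (distance of any of sugar_carton, spice_jar, mug, tamper, dosing_cup, spoon, matchbox from where it was at the start of the episode above 0.02 m).
It also fails if it takes over 48 s, if anything falls off the work surface, if the arm or the gripper's body presses on something with over 40 N, if the wrist force passes 120 N, or if a joint passes its speed limit or range.

ROBOT

A 6-joint arm with a two-finger parallel gripper is mounted at the origin on a cart in front of the work surface, level with it; the furniture and walls round the work are solid. World frame = base frame: x ahead of the robot, y to its left, z up, the work surface at z = 0. Lengths are in mm, angles in rad, forces in N, time in s.
With the tool pointing down it reaches from about 325 to 875 mm from the base axis. Payload 4.4 kg.
Tool frame: the origin (TCP) lies midway between the tips of the shut fingers; the grasp point (between the pads) lies 19 mm behind it; x points along the fingers, z is the direction in which the jaws open and shut, and the axes are right-handed (so a half turn about x gives the same grasp; the last joint's range is limited). The gripper opens to 85 mm and grips with 20 to 120 N. Pads are 22 mm wide; open, the fingers measure 114 mm over their backs; the gripper's body (76 mm by 85 mm) begins 54 mm behind the grasp point. The pads swing forward as they close: fully open they stand 13 mm farther back than shut.
Start: joints at [-1.325, 0.207, 1.542, -0, 1.393, -0.15], TCP at [221.677, -530.553, 231.282] pointing down, gripper open.
Joint ranges: [-2.73, 2.73], [-0.86, 2.22], [0.23, 2.46], [-1.11, 4.25], [0.08, 2.63], [-2.82, 2.82]. Speed limits (rad/s): [2.79, 2.79, 3.14, 3.14, 3.14, 3.14].

INTERFACE

Orientations are given as a unit quaternion [x, y, z, w].
In Python, from station import manip gives the robot as it stands.
- The arm moves only by the tool servo_tool, never from a script. Its argument "increments" is a list of rows, each an object with "claw": the opening, from 0 (shut) to 1 (fully open); "dp": the shift along the tool's x, y, z in mm, a list of three; "angular": the turn, a rotation vector about the tool's x, y, z in rad, a list of three. In form: [{"claw": claw, "dp": [x, y, z], "angular": [wx, wy, wz]}, ...]. A call has 1 to 12 rows; each row is the pose to reach, as a shift and turn from the pose commanded when the call began, along the tool's axes at that moment; what a row does not reach only later rows make up. A row lasts 1/10 s, in which the tool goes at most 50 mm and 8.59 degrees, less where a joint would pass 70% of its speed; a pose out of reach is approached as far as the arm can. A call with a gripper value outside its range is refused whole. The fingers move at their own pace and stop on an object; "force" is the grip in N (left out, the last holds). Time passes only in rows, so rows that repeat a pose let the fingers close. It gives the time, the measured TCP pose, the force and the opening at its end, in the units of the state.
- manip.state(): the state, without advancing time (a new reading comes with each control period).
- manip.capture(name): name is "side" or "top"; returns a dict with "frame" (400x640x3 uint8, blue, green, red), "fov_y" (degrees; the focal length in pixels is half the picture's height over the tangent of half this angle, whatever the lens; pixels are square), "cx", "cy" (the principal point, pixels), "k1" (the pictures are not rectified: a ray, as slopes to the right and down, at radius r is drawn at 1 + k1 r^2 times it, then the intrinsics apply), "eye" and "orientation" of the camera in the world. Camera axes: x right, y up, looking along -z (the intrinsics and any distortion apply to the point x, -y, -z); pixel columns grow to the right and rows downward; lengths in mm; the calibration is good to about 2 mm. A picture is of the moment at which its call begins. There is no depth.
- manip.hand_in(): hands the job in, once; it reports no verdict.
The state is a dict: "clock": time; "q": joint angles; "dq": joint speeds; "joint_efforts": joint torques, N m; "ee_pos": TCP position; "tool_rot": TCP orientation; "ft_force": force on the tool from outside, world axes, zero at the start; "ft_torque": the same for the moment, N m; "grip_width": finger opening in mm.
Only numpy, scipy, OpenCV 4.12 (cv2) and the standard library are available. Lean on these libraries where they do the work, as an engineer would, in place of code of your own. Each camera call takes 0.05 s, during which the arm holds its last target. There are 200 camera calls.

## Working session

There is one attempt and no reset: what is moved stays moved. The work goes in short steps, Python scripts to look and compute and a tool call to move; the robot and the scene stay as the last step left them, time stands still between calls to the robot, and variables do not carry over. Pictures are saved under pics/ and viewed, about 8 in all and at most 12, crops included, and the job is handed in when it is done.

Besides the shell and the picture viewer there is one more tool, called after ">>>" as a command line: name --argument value ..., lists and objects as JSON in quotes. servo_tool: Moves the arm, as the interface text tells. Its arguments: {"type":"object","properties":{"increments":{"type":"array","items":{"type":"object","properties":{"claw":{"type":"number"},"dp":{"type":"array","items":{"type":"number"}},"angular":{"type":"array","items":{"type":"number"}}}}},"force":{"type":"number"}},"required":["increments"]}

```bash
mkdir -p pics
cat > h.py <<'E'
import numpy as np, cv2
from scipy.spatial.transform import Rotation as R
from station import manip
def cam(n,f):
    c=manip.capture(n); cv2.imwrite('pics/'+f,c['frame'])
    import pickle; d={k:v for k,v in c.items() if k!='frame'}; pickle.dump(d,open(f'pics/{n}.pkl','wb')); return c
def load(n):
    import pickle; return pickle.load(open(f'pics/{n}.pkl','rb'))
def foc(c): return 200/np.tan(np.radians(c['fov_y'])/2)
def ray(c,u,v):
    f=foc(c); d=np.array([(u-c['cx'])/f,(v-c['cy'])/f]); s=d.copy()
    for _ in range(30): s=d/(1+c['k1']*(s@s))
    return np.array(c['eye']),R.from_quat(c['orientation']).apply([s[0],-s[1],-1])
def onz(c,u,v,z):
    e,d=ray(c,u,v); return e+d*(z-e[2])/d[2]
def proj(c,P):
    p=R.from_quat(c['orientation']).inv().apply(np.atleast_2d(P)-np.array(c['eye']))
    s=np.c_[p[:,0]/-p[:,2],-p[:,1]/-p[:,2]]; s=s*(1+c['k1']*(s**2).sum(1))[:,None]
    return s*foc(c)+[c['cx'],c['cy']]
E
python3 - <<'E'
from h import *
for n in('side','top'):
    c=cam(n,n+'0.png'); print({k:v for k,v in c.items() if k!='frame'})
print(manip.state())
E
```

```text
{'fov_y': 43.15189962069675, 'cx': 318.37673373290136, 'cy': 213.82074037158574, 'k1': -0.021030171047044233, 'eye': array([ 807.43321668, -702.62271   , 1139.38438661]), 'orientation': array([0.25600003, 0.05166974, 0.19192343, 0.94602305])}
{'fov_y': 46.654590824828, 'cx': 310.7474387839579, 'cy': 208.59322640867228, 'k1': -0.08524850634551566, 'eye': array([ 407.33288044, -139.05780517, 1101.24591761]), 'orientation': array([ 0.04822607, -0.05203221, -0.69834811,  0.71223368])}
{'clock': 0.1, 'q': array([-1.32548816e+00,  2.07374494e-01,  1.54287032e+00, -2.04883494e-05,
        1.39345907e+00, -1.50508767e-01]), 'dq': array([-6.60107246e-04, -2.59946328e-03, -5.55547610e-03, -8.85320044e-04,
       -4.01463438e-05, -3.39747649e-04]), 'joint_efforts': array([-3.57759354e-04, -3.84090436e+01, -2.92546731e+01, -1.70297776e-04,
        4.87984973e-03,  1.89626491e-05]), 'ee_pos': array([ 221.50530582, -529.86442964,  230.19121982]), 'tool_rot': array([ 0.3924261 ,  0.58910691, -0.39143223,  0.58799287]), 'ft_force': array([-0.08994345, -0.87157477,  1.11138957]), 'ft_torque': array([-0.04283169,  0.04016431,  0.01569275]), 'grip_width': 85.35365458083783}
```

View pics/top0.png

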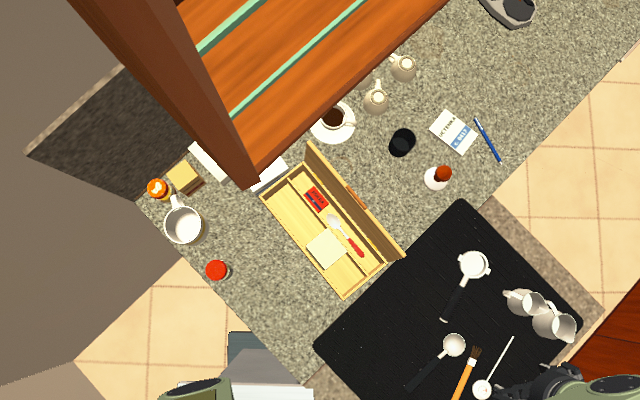

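View pics/side0.png

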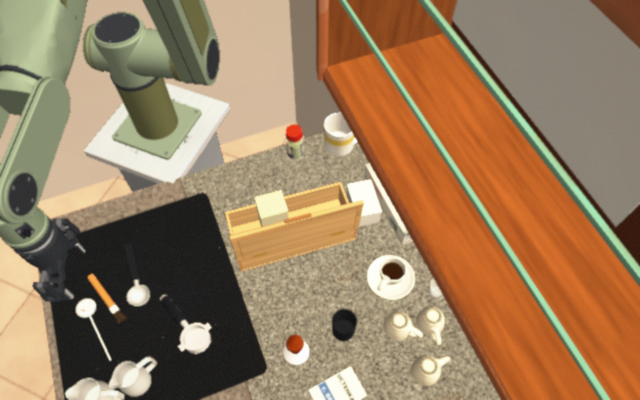

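View crop.

Run:
```python
import cv2,numpy as np
a=cv2.imread('pics/top0.png')[130:310,240:420]; b=cv2.imread('pics/side0.png')[170:280,210:400]
cv2.imwrite('pics/ct.png',np.hstack([cv2.resize(a,(540,540),interpolation=3)]))
cv2.imwrite('pics/cs.png',cv2.resize(b,None,fx=4,fy=4,interpolation=2))
```

```text
(no output)
```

View pics/ct.png

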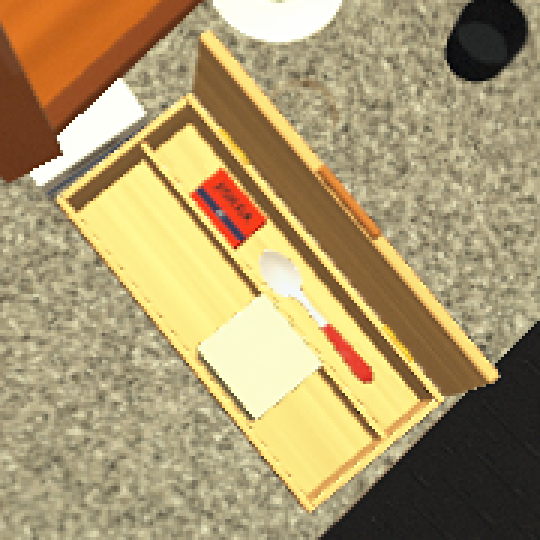

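View pics/cs.png

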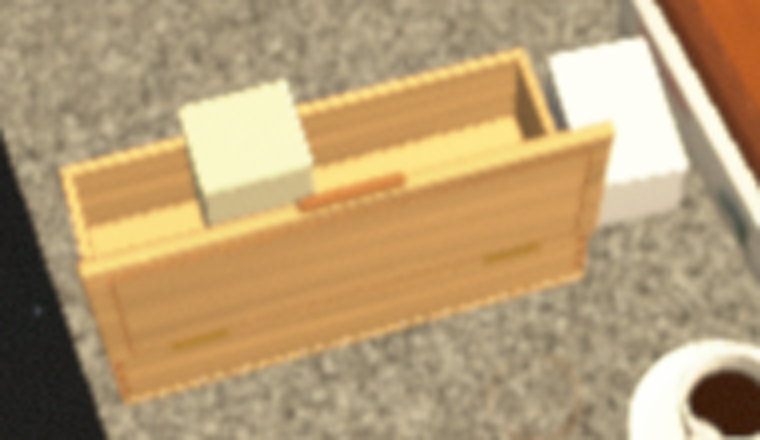

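Run:
```python
from h import *
from scipy.optimize import least_squares
t=load('top');s=load('side')
ut=lambda p:((np.array(p)+.5)/3-.5)+[240,130]
us=lambda p:((np.array(p)+.5)/4-.5)+[210,170]
def W(p,L): 
    L=np.atleast_2d(L); return R.from_euler('z',p[2]).apply(L)+[p[0],p[1],0]
def lid(a,r,y,o): # r along board, o = outward thickness offset; shut: board toward -x, outer = up
    return [65-r*np.cos(a)+o*np.sin(a), y, 78+r*np.sin(a)+o*np.cos(a)]
T=ut([(57,199),(309,511),(441,400),(190,97)]);LT=[[-65,149,78],[-65,-149,78],[65,-149,78],[65,149,78]]
S=us([(62,170),(522,50),(125,402),(583,278)]);LS=[[-65,-149,78],[-65,149,78],[65,-149,0],[65,149,0]]
C=ut([(197,352),(263,292),(322,360),(257,418)])
TL=ut([(204,32),(497,380)]);SL=us([(613,125),(85,270)])
def f(p):
    e=[proj(t,W(p,LT))-T,proj(s,W(p,LS))-S]
    e+=[proj(t,W(p,[lid(p[3],130,149,0),lid(p[3],130,-149,0)]))-TL,proj(s,W(p,[lid(p[3],130,149,0),lid(p[3],130,-149,0)]))-SL]
    return np.concatenate(e).ravel()
best=min((least_squares(f,[600,0,y,1.8]) for y in (-2,-1,0,1,2,3)),key=lambda r:r.cost)
p=best.x;print(p,best.cost,best.fun.reshape(-1,2).round(1).tolist())
cc=np.array([onz(t,*c,126) for c in C]); l=R.from_euler('z',-p[2]).apply(cc-[p[0],p[1],0]);print('carton',l.round(1),l.mean(0))
print('lid edge',W(p,lid(p[3],130,0,0)),'hinge',W(p,[65,0,78]), 'axes x',np.cos(p[2]),np.sin(p[2]))
print('front face',W(p,[-65,0,78]))
print('cup',onz(t,401,143,70),'cabinet',onz(t,248,188,300))
st=manip.state();print(R.from_quat(st['tool_rot']).as_matrix().round(3))
```

```text
[ 508.33442367 -168.89256262   -0.8681333     1.68429084] 8.726072778192563 [[-1.4, -0.2], [-0.4, 0.6], [1.0, -0.3], [-0.6, -1.9], [-1.0, -0.5], [-0.0, -0.7], [-0.5, 1.4], [-0.1, 0.2], [-0.2, -0.6], [-0.5, -0.2], [0.7, 0.2], [-2.2, 0.2]]
carton [[-55.3 -10.  126. ]
 [  7.4  -6.5 126. ]
 [  9.1 -69.6 126. ]
 [-51.8 -72.  126. ]] [-22.64894289 -39.53894645 126.        ]
lid edge [[ 559.85534979 -229.73080875  207.16363309]] hinge [[ 550.34081661 -218.49561647   78.        ]] axes x 0.6462521990986281 -0.7631239055095752
front face [[ 466.32803073 -119.28950876   78.        ]]
cup [ 711.76405407 -348.46758047   70.        ] cabinet [556.17567334 -31.29947209 300.        ]
[[-0.001  0.923  0.386]
 [ 0.002  0.386 -0.923]
 [-1.     0.    -0.002]]
```

>>> servo_tool --increments '[{"claw": 0, "dp": [0, 37, -51], "angular": [0, 0, 0]}, {"claw": 0, "dp": [0, 74, -102], "angular": [0, 0, 0]}, {"claw": 0, "dp": [0, 110, -153], "angular": [-0.1, 0, 0]}, {"claw": 0, "dp": [0, 147, -204], "angular": [-0.2, 0, 0]}, {"claw": 0, "dp": [0, 147, -204], "angular": [-0.307, 0, 0]}, {"claw": 0, "dp": [0, 195, -206], "angular": [-0.307, 0, 0]}, {"claw": 0, "dp": [0, 243, -209], "angular": [-0.307, 0, 0]}, {"claw": 0, "dp": [0, 292, -211], "angular": [-0.307, 0, 0]}, {"claw": 0, "dp": [0, 292, -211], "angular": [-0.307, 0, 0]}, {"claw": 0, "dp": [0, 292, -211], "angular": [-0.307, 0, 0]}, {"claw": 0, "dp": [0, 292, -211], "angular": [-0.307, 0, 0]}]'

```text
clock: 1.2
ee_pos: [408.8, -223.4, 230.7]
tool_rot: [0.297, 0.642, -0.298, 0.641]
ft_force: [-0.3, 1.0, -0.3]
grip_width: -0.0
```

>>> servo_tool --increments '[{"claw": 0, "dp": [50, 0, 0], "angular": [0, 0, 0]}, {"claw": 0, "dp": [100, 0, 0], "angular": [0, 0, 0]}, {"claw": 0, "dp": [114, 0, 0], "angular": [0, 0, 0]}, {"claw": 0, "dp": [114, 8, 0], "angular": [0, 0, 0]}, {"claw": 0, "dp": [114, 15, 0], "angular": [0, 0, 0]}, {"claw": 0, "dp": [114, 20, 0], "angular": [0, 0, 0]}, {"claw": 0, "dp": [114, 24, 0], "angular": [0, 0, 0]}, {"claw": 0, "dp": [114, 28, 0], "angular": [0, 0, 0]}, {"claw": 0, "dp": [114, 32, 0], "angular": [0, 0, 0]}, {"claw": 0, "dp": [114, 36, 0], "angular": [0, 0, 0]}, {"claw": 0, "dp": [114, 40, 0], "angular": [0, 0, 0]}]'

```text
clock: 2.3
ee_pos: [440.6, -197.2, 117.4]
tool_rot: [0.297, 0.642, -0.297, 0.642]
ft_force: [-0.2, -0.6, 0.6]
grip_width: 0.1
```

Run:
```python
from h import *
a=cam('top','t1.png')['frame'][130:310,240:420]; b=cam('side','s1.png')['frame'][150:290,210:390]
cv2.imwrite('pics/c1.png',np.hstack([cv2.resize(a,(400,400),interpolation=2),cv2.resize(b,(400,311),interpolation=2)[:311] if 0 else cv2.copyMakeBorder(cv2.resize(b,(400,311)),0,89,0,0,0)]))
```

```text
(no output)
```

View pics/c1.png

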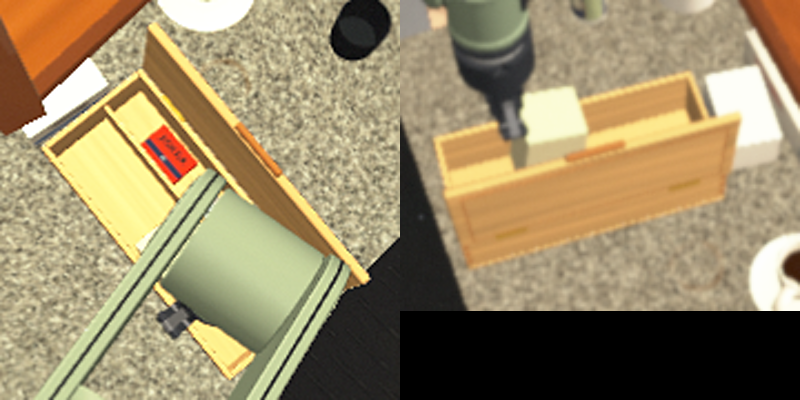

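>>> servo_tool --increments '[{"claw": 0, "dp": [0, 3, 0], "angular": [0, 0, 0]}, {"claw": 0, "dp": [0, 6, 0], "angular": [0, 0, 0]}, {"claw": 0, "dp": [0, 9, 0], "angular": [0, 0, 0]}, {"claw": 0, "dp": [0, 12, 0], "angular": [0, 0, 0]}, {"claw": 0, "dp": [0, 15, 0], "angular": [0, 0, 0]}]'

```text
clock: 2.9
ee_pos: [451.9, -187.6, 117.3]
tool_rot: [0.297, 0.642, -0.297, 0.642]
ft_force: [-0.6, -0.1, -0.1]
grip_width: 0.1
```

Run:
```python
from h import *
b=cam('side','s2.png')['frame'][170:270,220:380]
a=cv2.imread('pics/s1.png')[170:270,220:380]
cv2.imwrite('pics/c2.png',cv2.resize(np.vstack([a,b]),None,fx=3,fy=3,interpolation=2))
```

```text
(no output)
```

View pics/c2.png

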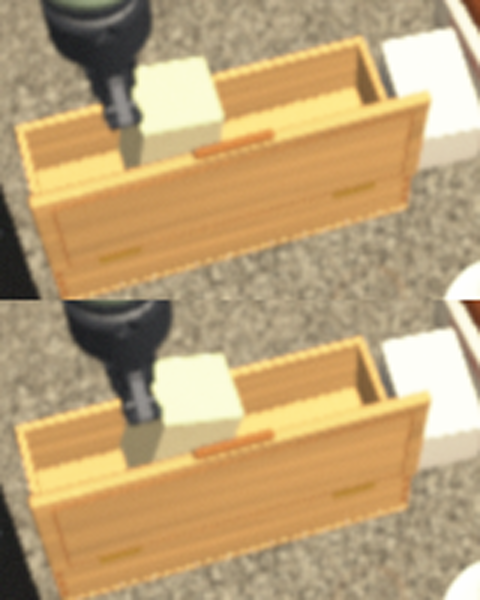

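>>> servo_tool --increments '[{"claw": 0, "dp": [0, 5, 0], "angular": [0, 0, 0]}, {"claw": 0, "dp": [0, 10, 0], "angular": [0, 0, 0]}, {"claw": 0, "dp": [0, 15, 0], "angular": [0, 0, 0]}, {"claw": 0, "dp": [0, 20, 0], "angular": [0, 0, 0]}, {"claw": 0, "dp": [0, 25, 0], "angular": [0, 0, 0]}, {"claw": 0, "dp": [0, 30, 0], "angular": [0, 0, 0]}, {"claw": 0, "dp": [0, 35, 0], "angular": [0, 0, 0]}, {"claw": 0, "dp": [0, 40, 0], "angular": [0, 0, 0]}, {"claw": 0, "dp": [0, 45, 0], "angular": [0, 0, 0]}, {"claw": 0, "dp": [0, 50, 0], "angular": [0, 0, 0]}, {"claw": 0, "dp": [0, 55, 0], "angular": [0, 0, 0]}, {"claw": 0, "dp": [0, 60, 0], "angular": [0, 0, 0]}]'

```text
clock: 4.15
ee_pos: [497.8, -148.7, 117.3]
tool_rot: [0.297, 0.642, -0.297, 0.642]
ft_force: [0.8, -0.5, -0.5]
grip_width: 0.1
```

Run:
```python
from h import *
b=cam('side','s3.png')['frame'][150:270,220:380]
a=cam('top','t3.png')['frame'][130:310,240:420]
cv2.imwrite('pics/c3.png',np.hstack([cv2.resize(b,(480,360),interpolation=2),cv2.resize(a,(360,360),interpolation=2)[:,:320]]))
```

```text
(no output)
```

View pics/c3.png

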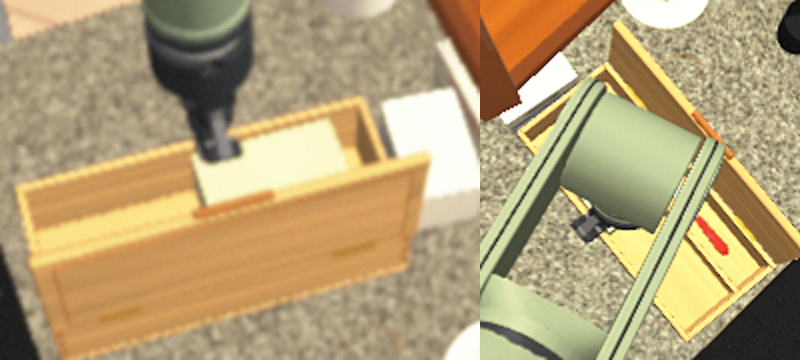

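The carton tipped over and appears to lie flat, with its near edge at about (200,165) in the side crop. Next I go up and over, behind the lid.

>>> servo_tool --increments '[{"claw": 0, "dp": [-50, -5, 0], "angular": [0, 0, 0]}, {"claw": 0, "dp": [-100, -5, 0], "angular": [0, 0, 0]}, {"claw": 0, "dp": [-150, -5, 0], "angular": [0, 0, 0]}, {"claw": 0, "dp": [-165, -20, 15], "angular": [0, 0, 0]}, {"claw": 0, "dp": [-165, -40, 55], "angular": [0, 0, 0]}, {"claw": 0, "dp": [-165, -65, 95], "angular": [0, 0, 0]}, {"claw": 0, "dp": [-165, -65, 140], "angular": [0, 0, 0]}, {"claw": 0, "dp": [-165, -65, 150], "angular": [0, 0, 0]}, {"claw": 0, "dp": [-165, -65, 150], "angular": [0, 0, 0]}, {"claw": 0, "dp": [-165, -65, 150], "angular": [0, 0, 0]}]'

```text
clock: 5.25
ee_pos: [544.3, -304.5, 281.9]
tool_rot: [0.297, 0.642, -0.297, 0.641]
ft_force: [0.3, -0.1, 0.1]
grip_width: -0.1
```

Run:
```python
from h import *
b=cam('side','s4.png')['frame'][110:290,200:440]
a=cam('top','t4.png')['frame'][130:310,240:420]
cv2.imwrite('pics/c4.png',np.hstack([cv2.resize(b,(480,360),interpolation=2),cv2.resize(a,(360,360),interpolation=2)[:,:320]]))
print(manip.state()['ee_pos'],manip.state()['ft_force'])
```

```text
[ 544.3982215  -303.99729151  282.49157747] [-0.98660416 -0.27266279  0.01627961]
```

View pics/c4.png

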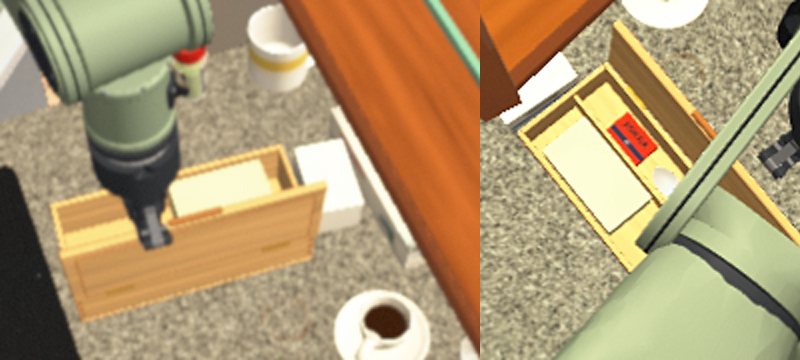

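Carton is flat in the front compartment (top crop, (545,145) to (650,205)). The finger is clear behind the lid.

>>> servo_tool --increments '[{"claw": 0, "dp": [50, 0, 0], "angular": [0, 0, 0]}, {"claw": 0, "dp": [95, 0, 0], "angular": [0, 0, 0]}, {"claw": 0, "dp": [105, 0, 0], "angular": [0, 0, 0]}, {"claw": 0, "dp": [105, 0, -10], "angular": [0, 0, 0]}, {"claw": 0, "dp": [105, 0, -20], "angular": [0, 0, 0]}, {"claw": 0, "dp": [105, 0, -30], "angular": [0, 0, 0]}, {"claw": 0, "dp": [105, 0, -40], "angular": [0, 0, 0]}, {"claw": 0, "dp": [105, 0, -50], "angular": [0, 0, 0]}, {"claw": 0, "dp": [105, 0, -60], "angular": [0, 0, 0]}]'

```text
clock: 6.25
ee_pos: [506.5, -259.6, 178.9]
tool_rot: [0.297, 0.64, -0.298, 0.643]
ft_force: [2.2, -1.2, 1.3]
grip_width: -0.0
```

>>> servo_tool --increments '[{"claw": 0, "dp": [2, 0, -9], "angular": [0, 0, 0]}, {"claw": 0, "dp": [4, 0, -17], "angular": [0, 0, 0]}, {"claw": 0, "dp": [7, 0, -27], "angular": [0, 0, 0]}, {"claw": 0, "dp": [11, 0, -36], "angular": [0, 0, 0]}, {"claw": 0, "dp": [16, 0, -45], "angular": [0, 0, 0]}, {"claw": 0, "dp": [22, 0, -53], "angular": [0, 0, 0]}, {"claw": 0, "dp": [29, 0, -60], "angular": [0, 0, 0]}, {"claw": 0, "dp": [36, 0, -67], "angular": [0, 0, 0]}, {"claw": 0, "dp": [45, 0, -73], "angular": [0, 0, 0]}, {"claw": 0, "dp": [53, 0, -78], "angular": [0, 0, 0]}, {"claw": 0, "dp": [62, 0, -82], "angular": [0, 0, 0]}, {"claw": 0, "dp": [71, 0, -86], "angular": [0, 0, 0]}]'

```text
clock: 7.45
ee_pos: [450.3, -193.8, 105.4]
tool_rot: [0.297, 0.642, -0.297, 0.642]
ft_force: [0.6, -0.2, 0.1]
grip_width: 0.1
```

>>> servo_tool --increments '[{"claw": 0, "dp": [5, 0, 0], "angular": [0, 0, 0]}, {"claw": 0, "dp": [10, 0, 0], "angular": [0, 0, 0]}, {"claw": 0, "dp": [14, 0, 0], "angular": [0, 0, 0]}, {"claw": 0, "dp": [16, 0, 0], "angular": [0, 0, 0]}]'

```text
clock: 7.85
ee_pos: [450.5, -194.1, 89.9]
tool_rot: [0.297, 0.642, -0.297, 0.641]
ft_force: [-1.4, -1.1, 0.4]
grip_width: 0.1
```

Run:
```python
from h import *
b=cam('side','s5.png')['frame'][110:290,200:440]
cv2.imwrite('pics/c5.png',cv2.resize(b,(720,540),interpolation=2))
print(manip.state()['ee_pos'],manip.state()['ft_force'])
```

```text
[ 450.39502199 -194.03765547   89.74389811] [0.12632997 0.25798646 0.44182983]
```

View pics/c5.png

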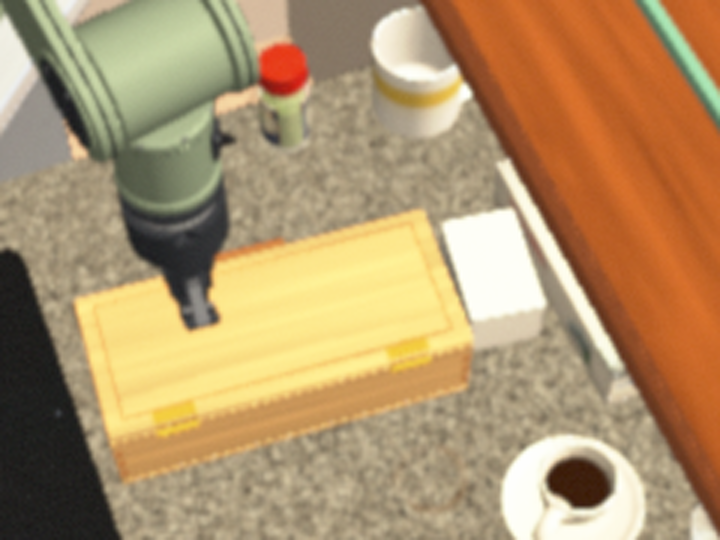

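The lid is nearly or fully down. I'll press until the force rises.

>>> servo_tool --increments '[{"claw": 0, "dp": [1, 0, 0], "angular": [0, 0, 0]}, {"claw": 0, "dp": [2, 0, 0], "angular": [0, 0, 0]}, {"claw": 0, "dp": [3, 0, 0], "angular": [0, 0, 0]}]'

```text
clock: 8.2
ee_pos: [450.7, -194.2, 88.2]
tool_rot: [0.297, 0.641, -0.297, 0.642]
ft_force: [-3.5, 2.4, 11.6]
grip_width: -0.1
```

>>> servo_tool --increments '[{"claw": 0, "dp": [1, 0, 0], "angular": [0, 0, 0]}, {"claw": 0, "dp": [1, 0, 0], "angular": [0, 0, 0]}, {"claw": 0, "dp": [1, 0, 0], "angular": [0, 0, 0]}]'

```text
clock: 8.5
ee_pos: [450.7, -194.2, 88.2]
tool_rot: [0.297, 0.641, -0.297, 0.642]
ft_force: [-4.6, 3.5, 12.4]
grip_width: 0.1
```

>>> servo_tool --increments '[{"claw": 0, "dp": [-20, 0, 0], "angular": [0, 0, 0]}, {"claw": 0, "dp": [-60, 0, 0], "angular": [0, 0, 0]}, {"claw": 0, "dp": [-110, 0, 0], "angular": [0, 0, 0]}, {"claw": 0, "dp": [-150, -40, -20], "angular": [0, 0, 0]}, {"claw": 0, "dp": [-150, -85, -40], "angular": [0, 0, 0]}, {"claw": 0, "dp": [-150, -130, -50], "angular": [0, 0, 0]}, {"claw": 0, "dp": [-150, -130, -50], "angular": [0, 0, 0]}, {"claw": 0, "dp": [-150, -130, -50], "angular": [0, 0, 0]}, {"claw": 0, "dp": [-150, -130, -50], "angular": [0, 0, 0]}]'

```text
clock: 9.4
ee_pos: [319.6, -239.7, 236.3]
tool_rot: [0.297, 0.641, -0.297, 0.642]
ft_force: [0.1, -0.4, -0.0]
grip_width: 0.1
```

Run:
```python
from h import *
b=cam('side','s6.png')['frame'][110:290,200:440]
a=cam('top','t6.png')['frame'][130:310,240:420]
cv2.imwrite('pics/c6.png',np.hstack([cv2.resize(b,(480,360),interpolation=2),cv2.resize(a,(360,360),interpolation=2)[:,:320]]))
print(manip.state()['ee_pos'],manip.state()['ft_force'])
```

```text
[ 319.89762883 -239.3620347   236.08323647] [-0.51320732  0.33673095  0.24556945]
```

View pics/c6.png

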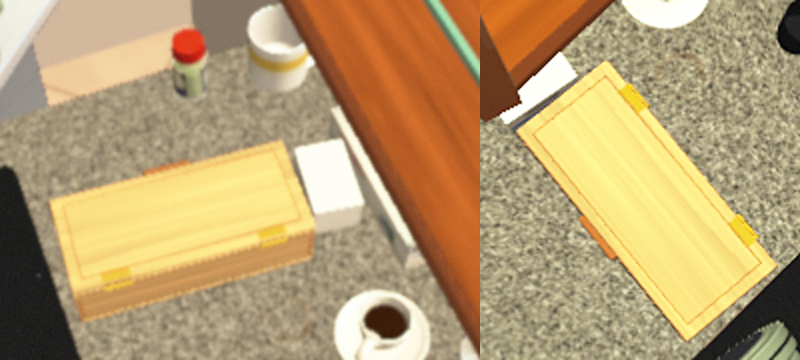

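```bash
python3 -c "
from station import manip
print(manip.hand_in())"
```

```text
the job is handed in; nothing more can be done
None
```

The tea carton is lying on its side in the front compartment and the lid is shut. I handed the job in at about 9.5 s of the 48 s allowed; no verdict was reported.

- **Carton:** I pushed it over along +y with the closed fingers near its top. It tipped without visible sliding. With the arm out of the way, a picture showed it flat in the front compartment, clear of the divider. It has been hidden since the lid went down.
- **Lid:** I pushed it over from behind, then pressed it down. It stopped firmly with the fingertip at 88.2 mm under about 12 N, which matches a shut lid (78 mm rim plus 10 mm board). In the last pictures it looks flat on the rim. I did not measure the lid angle directly.
- **Other things:** The jar, mug, sugar carton and dosing cup look unmoved by eye. The spoon and matchbox are now under the lid and the tamper is out of the last crops, so I did not check those again, but the fingers never went near them.
- **Robot:** It was clear of everything, with the wrist force at about zero.

No check failed or disagreed.

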